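# Cap the photometer's cell well, click its cell changer to the third cell and hold it there

### The arm

A 6-joint arm with a two-finger parallel gripper is mounted at the origin on a cart in front of the work surface, level with it; the furniture and walls round the work are solid. World frame = base frame: x ahead of the robot, y to its left, z up, the work surface at z = 0. Lengths are in m, angles in rad, forces in N, time in s.
With the tool pointing down it reaches from about 0.25 to 0.775 m from the base axis. Payload 4 kg.
Tool frame: the origin (TCP) lies at the very end of the fingers, on their centre line; the grasp point (between the pads) lies 19 mm behind it; z points along the fingers, y is the line along which they close (so a half turn about z gives the same grasp; the last joint's range is limited). The gripper opens to 85 mm and grips with 20 to 120 N. Pads are 22 mm wide; open, the fingers measure 114 mm over their backs; the gripper's body (76 mm by 85 mm) begins 54 mm behind the grasp point. The pads swing forward as they close: fully open they stand 13 mm farther back than shut.
Start: joints at [0.998, 0.087, 1.371, -0, 1.684, -0.103], TCP at [0.249, 0.49, 0.231] pointing down, gripper open.
Joint ranges: [-3.1, 3.1], [-0.76, 2.03], [0.27, 2.55], [-1.08, 4.22], [0.17, 2.65], [-2.57, 2.57]. Speed limits (rad/s): [2.79, 2.79, 3.14, 3.14, 3.14, 3.14].

### API

Orientations are given as [roll, pitch, yaw] about the fixed x, y, z axes, in that order (R = Rz(yaw) Ry(pitch) Rx(roll)).
In Python, from station import r gives the robot as it stands. The module is installed in compiled form; this text tells all that it offers.
- The arm moves only by the tool step_hand, called after "Request:" as name([rows], argument=value, ...), one row to a line, values as JSON. Schema: {"type":"object","properties":{"steps":{"type":"string"},"clamp_n":{"type":"number"},"only":{"type":"string"},"quiet":{"type":"boolean"},"lines":{"type":"string"}},"required":["steps"],"additionalProperties":false}. steps is a string of 1 to 5 rows, one to a line, with the numbers parted by spaces; each row has 7 numbers: the finger opening in m, then dx, dy, dz in shares of 0.6 m (1.0 is 0.6 m), then a rotation vector rx, ry, rz in fractions of the full range, 1 being 4 rad; each row is the pose to reach, as a shift and turn from the pose commanded when the call began, along the tool's axes at that moment; what a row does not reach only later rows make up. A row lasts 1/8 s, in which the tool goes at most 0.0625 m and 0.188 rad, less where a joint would pass 70% of its speed; a pose out of reach is approached as far as the arm can. The fingers move at their own pace and stop on an object; clamp_n is the grip in N (left out, the last holds). Time passes only in rows, so rows that do not move let the fingers close. The tool returns the time, the measured TCP pose, the force, the opening and the grip force at its end. only (a regular expression) keeps the lines of the reply that match it, lines (a string "A,B") keeps lines A to B, and quiet returns only ok. Shift and turn numbers lie between -1 and 1, and a call with a number outside is refused. Input that does not fit is refused with a message, and nothing moves.
- r.read_state(): the state, without advancing time (a new reading comes with each control period).
- r.get_image(name): name is "scene" or "side" or "wrist"; returns (picture, depth): 400x640x3 uint8, red, green, blue; 400x640 float32, m along the optical axis (not along the pixel's ray), 0 where there is no reading.
- r.get_calibration(name): a dict with "vertical_fov" (degrees; the focal length in pixels is half the picture's height over the tangent of half this angle, whatever the lens; pixels are square), "cx", "cy" (the principal point, pixels), "k1" (the pictures are not rectified: a ray, as slopes to the right and down, at radius r is drawn at 1 + k1 r^2 times it, then the intrinsics apply), "pose" (4x4, takes a point from camera to world coordinates). Camera axes: x right, y down, z forward; pixel columns grow to the right and rows downward; lengths in m; the calibration is good to about 2 mm. A picture is of the moment at which its call begins: read the wrist's pose just before it. get_calibration takes no time and is no camera call; for the wrist camera it gives the pose at the moment of the call.
- r.close_job(): hands the job in; it is judged then, once.
The state is a dict: "time": time; "q": joint angles; "qd": joint speeds; "tau": joint torques, N m; "ee_pos": TCP position; "tool_rot": TCP orientation; "wrist_force": force on the tool from outside, world axes, zero at the start; "wrist_torque": the same for the moment, N m; "grip_width": finger opening in m; "grasp_force": force on a finger pad.
Only numpy, scipy, OpenCV 4.12 (cv2) and the standard library are available. Lean on these libraries where they do the work, as an engineer would, in place of code of your own. Each camera call takes 0.05 s, during which the arm holds its last target. There are 200 camera calls.

### The job

The photometer's five-vial carousel is loaded. First set the round light cap down gently over the open cell well, without dropping it, until it rests fully on the collar, and let go of it; only then turn the pointer knob clockwise, seen from above, from its home stop to the third click, so that the third sample stands in the beam. The knob is spring-loaded and runs home when let go, so finish with the gripper still holding it at the third stop; leave everything else on the bench where it stands.

Things in the scene. Friction and masses are not known exactly. Their poses are not given: they have to be found in the camera images.
- photometer: white bench photometer, fixed, case 210 x 298 x 72 mm, yaw up to 0.3 rad; origin on the bench under its middle, x to its back (away from the robot), y to its left, z up. Flat deck 72 mm above the bench, the front slopes down to display and keys. On the deck stand the cell well at (30, 75) mm and the pointer knob at (30, -85) mm
- well_rim (a point): centre of the mouth of the cell well, at its lip, 100 mm above the bench: an open aluminium collar standing 28 mm above the deck, outer diameter 68 mm, chamfered 2 mm at the lip, wall 3 mm; five vials stand inside, below the lip. The capped well has the cap's origin 18 mm below this point
- light_cap: loose round aluminium cap, about 80 g, standing on the bench, open below: outside diameter 79 mm, inside 73 mm, height 22 mm, inside depth 18 mm, so it slips over the collar with 2.5 mm to spare all round until its roof rests on the lip. On top an upright black round grip. Origin at the centre of its lower rim, z up
- cap_grip (a point): the place to take the cap: on its axis, 48 mm above its lower rim, in the round upright grip of 20 mm diameter that reaches from 28 to 58 mm above the rim
- changer_knob: black pointer knob of the cell changer, on the deck to the right of the well: a bar 42 mm long, 12 mm wide, its top 36 mm above the deck, on a round skirt of 43 mm diameter and 9 mm height. Origin on its axis at deck height, x along the bar towards the white line of the pointer, z up; it turns about z
- knob_grip (a point): on the knob's axis, 30 mm above the deck, the height at which to pinch the bar across its 12 mm width; axes as changer_knob. Moment to turn it: return spring 0.24 N m at home, 0.30 N m at the third stop, plus or minus 0.2 N m of the clicks: greatest (about 0.5 N m) 0.1 rad after each stop, least (about 0.1 N m) 0.1 rad before the next
- cell_changer (a joint): angle of the knob, rad: 0 at the home stop (pointer at the bar mark), where every run starts; grows clockwise from above, end of travel 1.76. It clicks every 0.419 rad (24 degrees): stops one to four at 0.419, 0.838, 1.257, 1.676, each with a dot on the deck. No click is strong enough to hold the knob against the return spring: let go, it runs home
- vial_rack: bystander: small clear-blue rack of capped vials, 46 x 106 x 51 mm, behind the cap; origin under its middle
- reagent: bystander: white reagent tube with blue cap, 37 mm diameter, 90 mm tall, between the cap and the photometer; origin under its middle
- dropper: bystander: small brown dropper bottle, 31 mm diameter, 76 mm tall, to the right of the photometer; origin under its middle
- petri: bystander: closed petri dish, 90 mm diameter, 16 mm tall, to the right of the photometer; origin under its middle
- timer: bystander: white countdown timer lying face up, 66 x 66 x 20 mm, behind and left of the cap; origin under its middle
- tweezers: bystander: steel forceps lying flat, 129 x 16 x 10 mm, in front of the cap; origin under their middle
There are look-alikes about, which are no part of the job. Leave any brown or turquoise look-alike of the light_cap alone.

How it is judged:
On the way:
1. the light cap rests fully on the collar, let go, with the knob still at home (z of light_cap in the frame of well_rim below -0.0155 m and horizontal distance between light_cap and well_rim below 0.0045 m and angle between light_cap's own z axis and vertical below 0.06 rad and contact force between the fingers and light_cap below 0.2 N and value of joint cell_changer below 0.15 rad), for 0.2 s.
At the end, for the whole second after the job is handed in: The fingers hold the knob (more than 2 N) still at the third stop, 1.257 rad within 0.13 rad, while the light cap rests fully on the collar (origin at least 15.5 mm below the lip, centred within 4.5 mm, level within 0.06 rad) and at rest (value of joint cell_changer between 1.127 and 1.387 rad and velocity of joint cell_changer between -0.2 and 0.2 rad/s and contact force between the fingers and changer_knob above 2 N and z of light_cap in the frame of well_rim below -0.0155 m and horizontal distance between light_cap and well_rim below 0.0045 m and angle between light_cap's own z axis and vertical below 0.06 rad and linear speed of light_cap below 0.02 m/s); the arm keeps its last pose, push and grip.
It fails at once if the knob is turned out of its home stop while the well is not covered by the cap (value of joint cell_changer above 0.2 rad and (z of light_cap in the frame of well_rim above -0.012 m or horizontal distance between light_cap and well_rim above 0.008 m)).
It fails at once if the cap is dropped: it falls out of the fingers faster than 0.45 m/s (about 10 mm) (linear speed of light_cap above 0.45 m/s and contact force between the fingers and light_cap below 0.05 N).
It fails at once if a bystander is shifted by more than 25 mm (distance of any of vial_rack, reagent, dropper, petri, timer, tweezers from where it was at the start of the episode above 0.025 m).
It also fails if it takes over 58 s, if anything falls off the work surface, if the arm or the gripper's body presses on something with over 40 N, if the wrist force passes 120 N, or if a joint passes its speed limit or range.

## Working session

There is one attempt and no reset: what is moved stays moved. The work goes in short steps, Python scripts to look and compute and a tool call to move; the robot and the scene stay as the last step left them, time stands still between calls to the robot, and variables do not carry over. Pictures are saved under pics/ and viewed, at most 10 in all, crops included, and the job is handed in when it is done.

```bash
mkdir -p pics; cat > h.py <<'E'
import numpy as np, cv2
from station import r
from scipy.spatial.transform import Rotation as R
def shot(name):
    c=r.get_calibration(name); im,d=r.get_image(name); return im,d,c
def cloud(d,c):
    H,W=d.shape; f=H/2/np.tan(np.radians(c["vertical_fov"])/2)
    v,u=np.mgrid[:H,:W].astype(np.float32)
    K=np.array([[f,0,c["cx"]],[0,f,c["cy"]],[0,0,1.]])
    x=(u-c["cx"])/f; y=(v-c["cy"])/f; X,Y=x.copy(),y.copy()
    for _ in range(8):
        s=1+c["k1"]*(X*X+Y*Y); X=x/s; Y=y/s
    P=np.stack([X*d,Y*d,d],-1); T=np.array(c["pose"])
    P=P@T[:3,:3].T+T[:3,3]; P[d==0]=np.nan
    return P
def save(n,im): cv2.imwrite("pics/"+n,cv2.cvtColor(im,cv2.COLOR_RGB2BGR))
def tool():
    s=r.read_state(); return np.array(s["ee_pos"]),np.array(s["tool_rot"])
E
python3 - <<'E'
from h import *
for n in("scene","side"):
    im,d,c=shot(n); save(n+"0.png",im); np.savez("/tmp/"+n,im=im,P=cloud(d,c)); print(n,c["vertical_fov"],c["k1"],np.array(c["pose"])[:3,3])
s=r.read_state(); print(s)
E
```

```text
scene 52.76488464953288 0.022331950560704056 [-0.21771461 -0.44017991  0.88464495]
side 44.549238384328966 -0.0702401764483301 [0.29450885 1.52308911 0.89416717]
{'time': 0.1, 'q': array([ 9.97862517e-01,  8.79314386e-02,  1.37213758e+00, -4.36245911e-05,
        1.68358720e+00, -1.03117974e-01]), 'qd': array([ 6.84312064e-04, -1.41956932e-03, -3.91885524e-03,  2.02166959e-04,
        1.23545110e-05,  6.44934292e-04]), 'tau': array([ 3.17597296e-03, -3.53008318e+01, -3.14222538e+01, -1.21404705e-04,
        7.91377301e-03,  1.85204948e-05]), 'ee_pos': array([0.24877627, 0.49001346, 0.23021117]), 'tool_rot': array([-3.13953559e+00, -1.69286219e-04,  2.67177178e+00]), 'wrist_force': array([0.57640225, 0.07776007, 0.10698729]), 'wrist_torque': array([-0.00488641, -0.0082812 , -0.0248295 ]), 'grasp_force': 0.0, 'grip_width': 0.0854086321546879}
```

View pics/scene0.png

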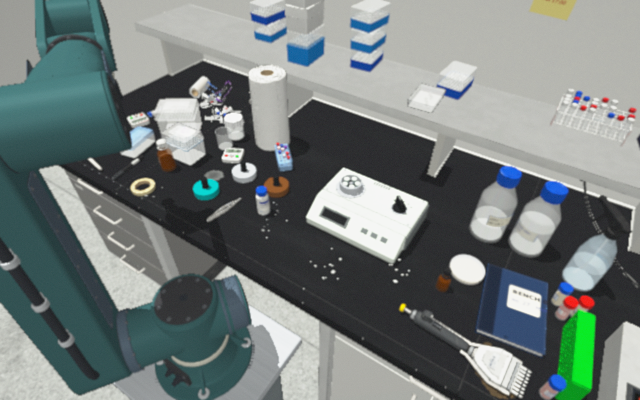

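View pics/side0.png

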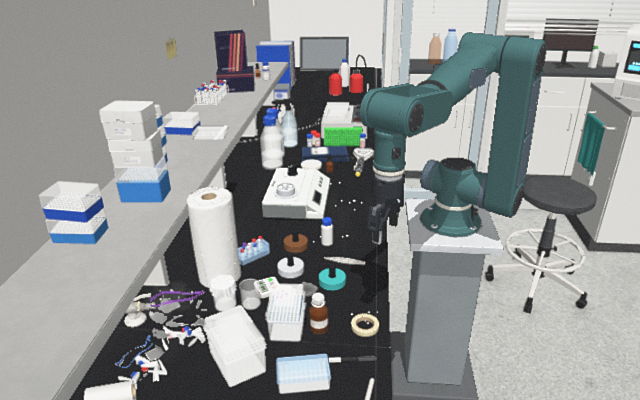

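The scene view shows the aluminium cap at about (244,172), with the brown look-alike at (276,185) and the turquoise one at (206,189). The photometer's well is at (351,184) and its knob at (399,204). The side view shows the cap at (290,267), the well at (285,192) and the knob at (310,177).

```bash
python3 - <<'E'
from h import *
for n,cap,well,knob in(("scene",(244,172),(351,184),(399,204)),("side",(290,267),(285,192),(311,177))):
    D=np.load("/tmp/"+n+".npz"); P=D["P"]; im=D["im"]
    for nm,p in(("cap",cap),("well",well),("knob",knob)): print(n,nm,P[p[1],p[0]].round(4))
    Q=P.reshape(-1,3); C=im.reshape(-1,3).astype(int)
    g=P[cap[1],cap[0]][:2]
    near=np.hypot(*(Q[:,:2]-g).T)<0.055
    for lo,hi in((.018,.026),(.035,.062)):
        m=near&(Q[:,2]>lo)&(Q[:,2]<hi); print(" cap z",lo,m.sum(),np.nanmean(Q[m],0).round(4),np.ptp(Q[m],axis=0).round(3))
    w=P[well[1],well[0]][:2]
    big=np.hypot(*(Q[:,:2]-w).T)<0.3
    m=big&(abs(Q[:,2]-.072)<.004)
    rect=cv2.minAreaRect(Q[m][:,:2].astype(np.float32)*1000); print(" deck",m.sum(),rect,Q[m][:,2].mean())
    m=(np.hypot(*(Q[:,:2]-w).T)<0.05)&(Q[:,2]>.093)&(Q[:,2]<.108)
    print(" rim",m.sum(),cv2.minEnclosingCircle(Q[m][:,:2].astype(np.float32)*1000),Q[m].mean(0))
    k=P[knob[1],knob[0]][:2]
    m=(np.hypot(*(Q[:,:2]-k).T)<0.05)&(Q[:,2]>.1)&(Q[:,2]<.115)
    print(" knob",m.sum(),cv2.minAreaRect(Q[m][:,:2].astype(np.float32)*1000),Q[m].mean(0))
    x,y=(180,120) if n=="scene" else (200,140)
    if n=="scene": save("crop.png",cv2.resize(im[130:270,170:440],None,fx=2.9,fy=2.9,interpolation=cv2.INTER_CUBIC))
E
```

```text
scene cap [0.5126 0.3261 0.0214]
scene well [ 0.5889 -0.0341  0.0905]
scene knob [ 0.581  -0.1926  0.1   ]
 cap z 0.018 240 [0.5151 0.3298 0.0214] [0.079 0.077 0.008]
 cap z 0.035 50 [0.5167 0.3319 0.0498] [0.021 0.019 0.024]
 deck 3167 ((564.4974365234375, -25.000823974609375), (220.18402099609375, 476.46795654296875), 12.893926620483398) 0.07146985187592142
 rim 184 ((591.182861328125, -31.158065795898438), 35.19245910644531) [ 0.58931519 -0.03128315  0.09686357]
 knob 58 ((591.0338134765625, -190.64341735839844), (41.766075134277344, 12.846473693847656), 48.1516227722168) [ 0.58983682 -0.19021314  0.10621035]
side cap [0.5171 0.3509 0.0191]
side well [0.5865 0.004  0.0893]
side knob [ 0.5144 -0.1717  0.0661]
 cap z 0.018 253 [0.519  0.3448 0.021 ] [0.077 0.083 0.008]
 cap z 0.035 54 [0.5185 0.3434 0.0491] [0.017 0.023 0.023]
 deck 1071 ((565.3257446289062, -15.503692626953125), (217.70997619628906, 475.9801330566406), 13.237586975097656) 0.07108011470900873
 rim 65 ((590.0779418945312, -20.093158721923828), 33.18244934082031) [ 0.59096077 -0.0143638   0.09627668]
 knob 0 ((0.0, 0.0), (0.0, 0.0), 0.0) [nan nan nan]<stdin>:18: RuntimeWarning: Mean of empty slice.
  ret = um.true_divide(
```

View pics/crop.png

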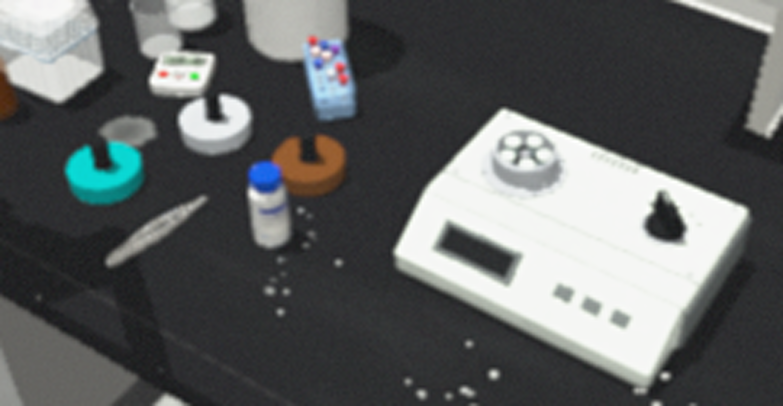

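```bash
cat >> h.py <<'E'
def go(p,yaw,f=None):
    """delta in tool axes to TCP p, tool straight down with yaw"""
    e,t=tool(); M=R.from_euler("xyz",t); T=R.from_euler("xyz",[np.pi,0,yaw])
    print("delta",M.inv().apply(np.array(p)-e).round(4),"rot",(M.inv()*T).as_rotvec().round(4),"at",e.round(4),t.round(4))
E
python3 - <<'E'
from h import *
c=r.get_calibration("wrist"); T=np.array(c["pose"]); e,t=tool(); M=R.from_euler("xyz",t)
print("cam in tool",M.inv().apply(T[:3,3]-e).round(3), (M.as_matrix().T@T[:3,:3]).round(2), c["vertical_fov"])
go([.517,.336,.25],t[2])
for n in("scene","side"):
    P=np.load("/tmp/"+n+".npz")["P"]; Q=P.reshape(-1,3)
    # occupancy near cap
    m=(abs(Q[:,0]-.517)<.16)&(abs(Q[:,1]-.336)<.16)&(Q[:,2]>.03)
    g=np.unique((Q[m]*50).round().astype(int)[:,:2],axis=0)*.02
    print([tuple(a.round(2).tolist()) for a in g])
E
```

```text
cam in tool [ 0.08  -0.    -0.143] [[-0.   -0.95 -0.31]
 [ 1.   -0.   -0.  ]
 [ 0.   -0.31  0.95]] 71.78342414681397
delta [-0.3089 -0.0159 -0.0198] rot [-0.0021 -0.0002  0.    ] at [0.2488 0.49   0.2302] [-3.1395e+00 -2.0000e-04  2.6718e+00]
[(0.38, 0.36), (0.38, 0.38), (0.4, 0.18), (0.4, 0.36), (0.4, 0.38), (0.42, 0.18), (0.42, 0.2), (0.44, 0.18), (0.5, 0.32), (0.5, 0.34), (0.52, 0.2), (0.52, 0.22), (0.52, 0.32), (0.52, 0.34), (0.54, 0.2), (0.58, 0.48), (0.58, 0.5), (0.6, 0.24), (0.6, 0.26), (0.6, 0.48), (0.62, 0.22), (0.62, 0.24), (0.62, 0.26), (0.62, 0.28), (0.62, 0.48), (0.62, 0.5), (0.64, 0.22), (0.64, 0.24), (0.64, 0.26), (0.64, 0.28), (0.64, 0.3), (0.64, 0.48), (0.64, 0.5), (0.66, 0.24), (0.66, 0.26), (0.66, 0.28), (0.66, 0.3), (0.66, 0.32), (0.66, 0.34), (0.66, 0.36), (0.66, 0.38), (0.66, 0.4), (0.66, 0.48), (0.66, 0.5), (0.68, 0.26), (0.68, 0.28), (0.68, 0.3), (0.68, 0.32), (0.68, 0.34), (0.68, 0.36), (0.68, 0.38), (0.68, 0.4), (0.68, 0.42), (0.68, 0.48), (0.68, 0.5)]
[(0.38, 0.38), (0.38, 0.4), (0.4, 0.18), (0.4, 0.2), (0.4, 0.38), (0.4, 0.4), (0.42, 0.18), (0.42, 0.2), (0.44, 0.18), (0.44, 0.2), (0.5, 0.34), (0.52, 0.18), (0.52, 0.2), (0.52, 0.22), (0.52, 0.32), (0.52, 0.34), (0.52, 0.36), (0.54, 0.2), (0.54, 0.22), (0.58, 0.48), (0.58, 0.5), (0.6, 0.24), (0.6, 0.26), (0.6, 0.48), (0.62, 0.22), (0.62, 0.24), (0.62, 0.26), (0.62, 0.28), (0.62, 0.48), (0.62, 0.5), (0.64, 0.24), (0.64, 0.26), (0.64, 0.28), (0.64, 0.3), (0.64, 0.48), (0.64, 0.5), (0.66, 0.24), (0.66, 0.26), (0.66, 0.28), (0.66, 0.3), (0.66, 0.32), (0.66, 0.36), (0.66, 0.38), (0.66, 0.4), (0.66, 0.48), (0.66, 0.5), (0.68, 0.26), (0.68, 0.28), (0.68, 0.3), (0.68, 0.32), (0.68, 0.34), (0.68, 0.36), (0.68, 0.38), (0.68, 0.4), (0.68, 0.42), (0.68, 0.48), (0.68, 0.5)]
```

The manual's scale: shifts go in shares of 0.6 m and turns go in shares of 4 rad. Converting my numbers, -0.309 m / 0.6 = -0.515, 0.03 m / 0.6 = 0.05.

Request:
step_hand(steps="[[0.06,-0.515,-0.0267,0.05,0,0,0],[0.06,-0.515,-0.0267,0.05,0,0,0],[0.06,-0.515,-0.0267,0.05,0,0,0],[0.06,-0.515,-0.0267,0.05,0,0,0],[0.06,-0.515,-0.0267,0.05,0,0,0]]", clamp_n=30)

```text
refused: steps: the value is not of type 'string' (schema: type "string"). Nothing was moved.
```

The error is about the shape of the input: rows one to a line, with the numbers parted by spaces. Fixing that and sending the same move.

Request:
step_hand(steps="0.06 -0.515 -0.0267 0.05 0 0 0\n0.06 -0.515 -0.0267 0.05 0 0 0\n0.06 -0.515 -0.0267 0.05 0 0 0\n0.06 -0.515 -0.0267 0.05 0 0 0\n0.06 -0.515 -0.0267 0.05 0 0 0", clamp_n=30)

```text
time: 0.72
ee_pos: [0.5186, 0.3349, 0.2005]
tool_rot: [-3.141, -0.001, 2.672]
wrist_force: [0.5, 1.5, -0.1]
grip_width: 0.0599
grasp_force: 0.0
```

Request:
step_hand(steps="0.06 0 0 0 0 0 0\n0.06 0 0 0 0 0 0")

```text
time: 0.98
ee_pos: [0.5169, 0.3361, 0.2005]
tool_rot: [-3.141, -0.002, 2.671]
wrist_force: [-0.8, 0.4, 0.1]
grip_width: 0.0599
grasp_force: 0.0
```

```bash
python3 - <<'E'
from h import *
im,d,c=shot("wrist"); save("w1.png",im); P=cloud(d,c); Q=P.reshape(-1,3)
g=np.array([.517,.336])
for lo,hi in((.018,.026),(.035,.054),(.055,.062)):
    m=(np.hypot(*(Q[:,:2]-g).T)<0.055)&(Q[:,2]>lo)&(Q[:,2]<hi); print(lo,m.sum(),cv2.minEnclosingCircle(Q[m][:,:2].astype(np.float32)*1000),np.nanmean(Q[m],0))
go([.517,.336,.031],tool()[1][2])
E
```

```text
0.018 2892 ((519.8729248046875, 334.45916748046875), 39.461551666259766) [0.51787925 0.33534334 0.02282028]
0.035 67 ((516.635498046875, 335.8778381347656), 9.125992774963379) [0.51281583 0.33778063 0.04475144]
0.055 257 ((519.7402954101562, 334.7075500488281), 9.88505744934082) [0.51932741 0.3347296  0.05866142]
delta [-0.0009 -0.0004  0.1701] rot [-0.0003 -0.0009  0.    ] at [0.5165 0.3368 0.2011] [-3.1413e+00 -9.0000e-04  2.6725e+00]
```

View pics/w1.png

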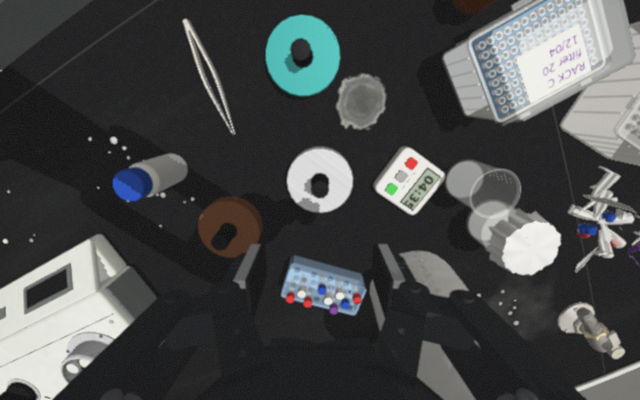

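The wrist view shows the aluminium cap at (320,180), between the brown and turquoise ones. The space around it is clear, so I'm descending.

Scaled: 0.171 m / 0.6 = 0.285, 0.155 m / 0.6 = 0.2583.

Request:
step_hand(steps="0.06 -0.0058 -0.0017 0.1 0 0 0\n0.06 -0.0058 -0.0017 0.2 0 0 0\n0.06 -0.0058 -0.0017 0.2583 0 0 0\n0.06 -0.0058 -0.0017 0.285 0 0 0\n0.06 -0.0058 -0.0017 0.285 0 0 0")

```text
time: 1.65
ee_pos: [0.519, 0.3345, 0.0301]
tool_rot: [-3.141, -0.001, 2.673]
wrist_force: [0.1, 0.1, -0.3]
grip_width: 0.06
grasp_force: 0.0
```

Request:
step_hand(steps="0.0 0 0 0 0 0 0\n0.0 0 0 0 0 0 0\n0.0 0 0 0 0 0 0\n0.0 0 0 0 0 0 0\n0.0 0 0 0 0 0 0", clamp_n=40)

```text
time: 2.28
ee_pos: [0.5213, 0.3346, 0.0327]
tool_rot: [3.138, 0.002, 2.672]
wrist_force: [0.1, 0.6, 5.9]
grip_width: 0.018
grasp_force: 39.6
```

Scaled: -0.15 m / 0.6 = -0.25, -0.14 m / 0.6 = -0.2333.

Request:
step_hand(steps="0.0 0 0 -0.0167 0 0 0\n0.0 0 0 -0.0667 0 0 0\n0.0 0 0 -0.15 0 0 0\n0.0 0 0 -0.2333 0 0 0\n0.0 0 0 -0.25 0 0 0")

```text
time: 2.9
ee_pos: [0.5218, 0.3347, 0.1858]
tool_rot: [3.134, 0.005, 2.672]
wrist_force: [0.4, 0.4, -0.2]
grip_width: 0.0187
grasp_force: 39.3
```

Request:
step_hand(steps="0.0 0 0 0 0 0 0\n0.0 0 0 0 0 0 0")

```text
time: 3.15
ee_pos: [0.5188, 0.3331, 0.1774]
tool_rot: [-3.138, -0.003, 2.672]
wrist_force: [0.3, 0.0, -1.1]
grip_width: 0.0188
grasp_force: 39.2
```

```bash
python3 - <<'E'
from h import *
im,d,c=shot("wrist"); save("w2.png",im); P=cloud(d,c); e,t=tool(); Q=R.from_euler("xyz",t).inv().apply(P.reshape(-1,3)-e)
m=(np.hypot(*Q[:,:2].T)<.06)&(abs(Q[:,2]-.01)<.04)&np.isfinite(Q[:,2]); 
print(np.histogram(Q[m][:,2],bins=np.arange(-.03,.05,.004)))
for n in("scene","side"):
    im,d,c=shot(n); P=cloud(d,c); A=R.from_euler("xyz",t).inv().apply(P.reshape(-1,3)-e); 
    m=(np.hypot(*A[:,:2].T)<.06)&(A[:,2]>0.004)&(A[:,2]<.02); print(n,m.sum(),cv2.minEnclosingCircle(A[m][:,:2].astype(np.float32)*1000),A[m].mean(0))
E
```

```text
(array([ 746,  878,  364,  324,  304,  229,  151,   99,  132, 4247, 2964,
        128,  135,  130,  111,   31,    0,    0,    0]), array([-0.03 , -0.026, -0.022, -0.018, -0.014, -0.01 , -0.006, -0.002,
        0.002,  0.006,  0.01 ,  0.014,  0.018,  0.022,  0.026,  0.03 ,
        0.034,  0.038,  0.042,  0.046]))
scene 292 ((1.0307596921920776, -2.7533633708953857), 41.858154296875) [ 0.005452   -0.01102767  0.01225753]
side 301 ((5.629598140716553, 3.199218273162842), 41.64823532104492) [0.0109719  0.01092421 0.01246865]
```

View pics/w2.png

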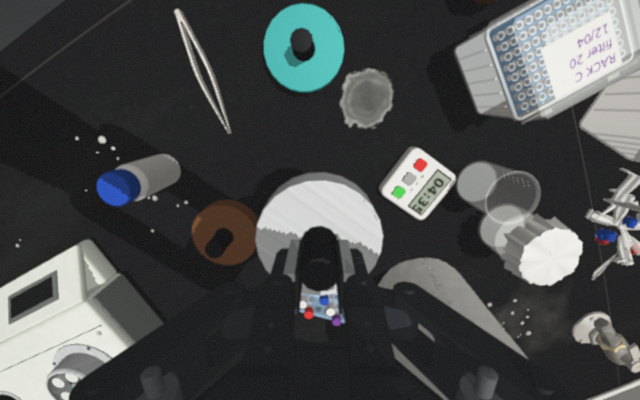

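The wrist view shows the cap gripped and lifted, at (320,230). I'm carrying it to beside the well and looking again.

Scaled: -0.16 m / 0.6 = -0.2667, -0.04 m / 0.6 = -0.0667.

Request:
step_hand(steps="0 -0.0333 -0.0333 -0.0333 0 0 0\n0 -0.0917 -0.0833 -0.0667 0 0 0\n0 -0.15 -0.1417 -0.0667 0 0 0\n0 -0.2083 -0.2 -0.0667 0 0 0\n0 -0.2667 -0.2583 -0.0667 0 0 0", clamp_n=45)

```text
time: 3.92
ee_pos: [0.5925, 0.1217, 0.2192]
tool_rot: [-3.141, -0.001, 2.672]
wrist_force: [1.6, -0.0, -0.6]
grip_width: 0.0181
grasp_force: 44.5
```

Request:
step_hand(steps="0 -0.0583 -0.0583 0 0 0 0\n0 -0.1167 -0.1167 0 0 0 0\n0 -0.175 -0.1667 0 0 0 0\n0 -0.2167 -0.2083 0 0 0 0\n0 -0.24 -0.22 0 0 0 0")

```text
time: 4.55
ee_pos: [0.6611, -0.0617, 0.2188]
tool_rot: [-3.141, -0.002, 2.669]
wrist_force: [-0.2, 0.6, -1.2]
grip_width: 0.0184
grasp_force: 44.5
```

Request:
step_hand(steps="0 0 0 0 0 0 0\n0 0 0 0 0 0 0")

```text
time: 4.8
ee_pos: [0.6609, -0.0581, 0.2201]
tool_rot: [3.141, -0.001, 2.673]
wrist_force: [0.2, -1.2, -0.5]
grip_width: 0.0183
grasp_force: 44.5
```

```bash
cat > w.py <<'E'
from h import *
import sys
s0=r.read_state(); im,d,c=shot("wrist"); save(sys.argv[1],im); P=cloud(d,c); e,t=tool(); M=R.from_euler("xyz",t); S=P.reshape(-1,3); ok=np.isfinite(S[:,0]); S=S[ok]; Q=M.inv().apply(S-e)
np.savez("/tmp/w",P=P,im=im,e=e,t=t)
m=(np.hypot(*Q[:,:2].T)<.05)&(abs(Q[:,2]-.010)<.005)
q=S[m]; 
for _ in range(4):
    A=np.c_[q[:,:2],np.ones(len(q))]; k=np.linalg.lstsq(A,q[:,2],rcond=None)[0]; res=q[:,2]-A@k; q=q[abs(res)<.002]
print("roof n",len(q),"slope",k[:2].round(4),"z at tcp",k[:2]@e[:2]+k[2]-e[2],"circle rel tcp",cv2.minEnclosingCircle(((q-e)[:,:2]*1000).astype(np.float32)))
# deck
m=(abs(S[:,2]-.072)<.003)&(np.hypot(*(S[:,:2]-[.575,-.12]).T)<.25)&(np.hypot(*Q[:,:2].T)>.06)
print("deck",m.sum(),S[m][:,2].mean(),cv2.minAreaRect((S[m][:,:2]*1000).astype(np.float32)))
w=np.array([.591,-.031])
m=(np.hypot(*(S[:,:2]-w).T)<.045)&(abs(S[:,2]-.1)<.003); print("rim",m.sum(),cv2.minEnclosingCircle((S[m][:,:2]*1000).astype(np.float32)),S[m].mean(0))
k=np.array([.591,-.191]); m=(np.hypot(*(S[:,:2]-k).T)<.045)&(abs(S[:,2]-.108)<.004)
if m.sum()>5: print("knob",m.sum(),cv2.minAreaRect((S[m][:,:2]*1000).astype(np.float32)))
print(e,t,s0["wrist_force"].round(2),s0["q"].round(2))
E
python3 w.py w3.png
```

```text
roof n 7044 slope [-0.0042 -0.0004] z at tcp -0.010323693208208556 circle rel tcp ((-1.6283788681030273, 0.20956256985664368), 39.421173095703125)
deck 31621 0.07262267992761094 ((583.9320678710938, -105.51150512695312), (165.3177947998047, 289.07293701171875), 0.06203648820519447)
rim 1472 ((592.4256591796875, -30.436519622802734), 33.837074279785156) [ 0.59197736 -0.03002371  0.0990195 ]
knob 538 ((592.4581298828125, -189.5530548095703), (41.68822479248047, 12.293182373046875), 48.897064208984375)
[ 0.66084511 -0.05801437  0.22037189] [ 3.14105778e+00 -5.41634991e-04  2.67377564e+00] [ 0.21 -1.23 -0.45] [-0.17  0.35  1.09  0.    1.71 -1.28]
```

View pics/w3.png

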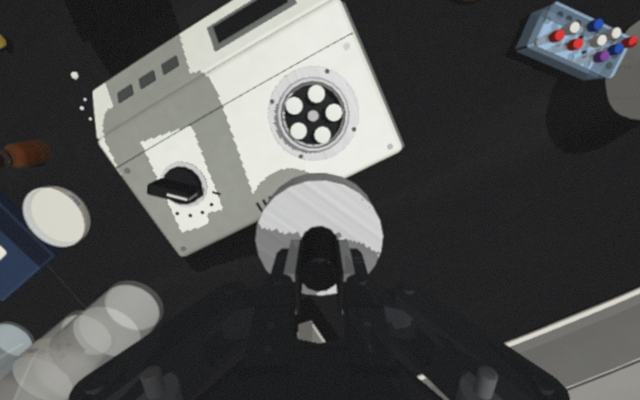

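The wrist view shows the well at (317,113) and the knob at (180,185), pointer towards the bar mark at (217,193), with the held cap at (320,230). The measured well–knob distance is 159 mm against 160 mm given. Device yaw is about 0, and the cap is level with its centre 1.6 mm from the TCP.

Scaled: 0.072 m / 0.6 = 0.12, 0.06 m / 0.6 = 0.1.

Request:
step_hand(steps="0 0.05 -0.0033 0.0333 0 0 0\n0 0.1 -0.0083 0.0667 0 0 0\n0 0.12 -0.0092 0.1 0 0 0\n0 0.12 -0.0092 0.1 0 0 0\n0 0.12 -0.0092 0.1 0 0 0")

```text
time: 5.48
ee_pos: [0.5952, -0.0316, 0.1616]
tool_rot: [3.141, 0.002, 2.673]
wrist_force: [0.5, -0.4, -0.7]
grip_width: 0.0187
grasp_force: 44.5
```

```bash
python3 w.py w4.png | grep -v knob; python3 - <<'E'
from h import *
go([.594,-.0305,.16],tool()[1][2])
e,t=tool()
for n in("scene","side"):
    im,d,c=shot(n); S=cloud(d,c).reshape(-1,3)
    m=(np.hypot(*(S[:,:2]-e[:2]).T)<.06)&(abs(S[:,2]-e[2]+.02)<.015); m2=(np.hypot(*(S[:,:2]-e[:2]).T)<.045)&(abs(S[:,2]-.086)<.013)
    for a in(m,m2): print(n,a.sum(),cv2.minEnclosingCircle((S[a][:,:2]*1000).astype(np.float32)))
E
```

```text
roof n 7041 slope [-0.0007 -0.002 ] z at tcp -0.010279319699719874 circle rel tcp ((-1.7776457071304321, 0.5294874310493469), 39.54098129272461)
deck 28860 0.07251235002141929 ((582.290283203125, -105.47315979003906), (165.78622436523438, 288.4544372558594), 0.010851046070456505)
rim 226 ((571.5054931640625, -20.32764434814453), 24.32363510131836) [ 0.5655577  -0.01600115  0.09929453]
[ 0.59555844 -0.03185506  0.16190993] [3.14059057e+00 2.84163784e-03 2.67237499e+00] [ 0.49 -0.4  -0.68] [-0.15  0.21  1.37  0.    1.56 -1.25]
delta [0.002  0.0005 0.0019] rot [0.001  0.0028 0.    ] at [ 0.5956 -0.0319  0.1619] [3.1406e+00 2.8000e-03 2.6724e+00]
scene 423 ((592.0200805664062, -33.28364944458008), 40.750858306884766)
scene 330 ((593.8961181640625, -31.90682601928711), 44.13376998901367)
side 248 ((592.4736938476562, -26.167194366455078), 44.267295837402344)
side 229 ((594.240966796875, -31.747224807739258), 43.858463287353516)
```

Scaled: 0.032 m / 0.6 = 0.0533, 0.03 m / 0.6 = 0.05.

Request:
step_hand(steps="0 0.0027 0 0.0167 0 0 0\n0 0.0027 0 0.0333 0 0 0\n0 0.0027 0 0.0433 0 0 0\n0 0.0027 0 0.05 0 0 0\n0 0.0027 0 0.0533 0 0 0")

```text
time: 6.25
ee_pos: [0.593, -0.0313, 0.128]
tool_rot: [3.141, -0.0, 2.672]
wrist_force: [0.2, -0.9, -1.1]
grip_width: 0.0182
grasp_force: 44.5
```

Request:
step_hand(steps="0 0 0 0 0 0 0\n0 0 0 0.0033 0 0 0\n0 0 0 0.0067 0 0 0")

```text
time: 6.62
ee_pos: [0.5931, -0.0313, 0.1245]
tool_rot: [3.141, 0.0, 2.672]
wrist_force: [-0.0, 0.2, -0.6]
grip_width: 0.0184
grasp_force: 44.5
```

Scaled: 0.008 m / 0.6 = 0.0133, 0.006 m / 0.6 = 0.01.

Request:
step_hand(steps="0 0 0 0.0033 0 0 0\n0 0 0 0.0067 0 0 0\n0 0 0 0.01 0 0 0\n0 0 0 0.0133 0 0 0\n0 0 0 0.0133 0 0 0")

```text
time: 7.25
ee_pos: [0.5929, -0.0312, 0.116]
tool_rot: [3.141, -0.0, 2.672]
wrist_force: [2.0, 0.3, -1.4]
grip_width: 0.0185
grasp_force: 44.5
```

Request:
step_hand(steps="0 0 0 0.0017 0 0 0\n0 0 0 0.0033 0 0 0\n0 0 0 0.0033 0 0 0")

```text
time: 7.62
ee_pos: [0.5931, -0.0313, 0.1147]
tool_rot: [3.141, 0.0, 2.672]
wrist_force: [-0.8, 0.4, 1.5]
grip_width: 0.0183
grasp_force: 44.7
```

Scaled: 0.0015 m / 0.6 = 0.0025, 0.001 m / 0.6 = 0.0017.

Request:
step_hand(steps="0 0 0 0.0017 0 0 0\n0 0 0 0.0025 0 0 0\n0 0 0 0.0025 0 0 0")

```text
time: 8.0
ee_pos: [0.5931, -0.0313, 0.1146]
tool_rot: [3.141, 0.001, 2.672]
wrist_force: [-3.5, 2.4, 7.2]
grip_width: 0.0187
grasp_force: 45.3
```

Scaled: -0.001 m / 0.6 = -0.0017.

Request:
step_hand(steps="0.03 0 0 -0.0017 0 0 0\n0.045 0 0 -0.0017 0 0 0\n0.045 0 0 -0.0017 0 0 0\n0.045 0 0 -0.0017 0 0 0")

```text
time: 8.5
ee_pos: [0.5929, -0.0313, 0.1135]
tool_rot: [-3.141, -0.0, 2.672]
wrist_force: [0.2, -0.4, 0.2]
grip_width: 0.0451
grasp_force: 0.0
```

Request:
step_hand(steps="0.045 0 0 -0.0333 0 0 0\n0.045 0 0 -0.1 0 0 0\n0.045 0 0 -0.1667 0 0 0\n0.045 0 0 -0.1667 0 0 0\n0.045 0 0 -0.1667 0 0 0")

```text
time: 9.12
ee_pos: [0.5927, -0.0313, 0.213]
tool_rot: [-3.141, -0.001, 2.672]
wrist_force: [-0.4, 0.4, -0.1]
grip_width: 0.0452
grasp_force: 0.0
```

```bash
python3 - <<'E'
from h import *
im,d,c=shot("wrist"); save("w5.png",im); S=cloud(d,c).reshape(-1,3)
w=np.array([.592,-.0305]); rr=np.hypot(*(S[:,:2]-w).T)
m=(rr<.05)&(abs(S[:,2]-.104)<.004); print("roof",m.sum(),cv2.minEnclosingCircle((S[m][:,:2]*1000).astype(np.float32)),S[m].mean(0))
q=S[m]; print("slope",np.linalg.lstsq(np.c_[q[:,:2],np.ones(len(q))],q[:,2],rcond=None)[0])
m=(rr<.02)&(S[:,2]>.12)&(S[:,2]<.15); print("grip top",S[m].max(0) if m.any() else 0)
k=np.array([.5925,-.1896]); m=(np.hypot(*(S[:,:2]-k).T)<.045)&(abs(S[:,2]-.108)<.004)
print("knob",m.sum(),cv2.minAreaRect((S[m][:,:2]*1000).astype(np.float32)) if m.sum() else 0,S[m].mean(0))
go([.5925,-.1896,.2],.853)
E
```

```text
roof 4442 ((591.676025390625, -31.674190521240234), 39.58262252807617) [ 0.5890279  -0.03008392  0.10473445]
slope [ 0.0026502  -0.00180517  0.1031191 ]
grip top [ 0.60097931 -0.02147606  0.14243457]
knob 476 ((592.5553588867188, -189.4560546875), (41.38665008544922, 13.422860145568848), 50.375362396240234) [ 0.59150493 -0.18851857  0.10814867]
delta [-0.0719 -0.1411  0.012 ] rot [-3.0000e-03 -1.2000e-03  1.8187e+00] at [ 0.5923 -0.0312  0.2121] [-3.1408e+00 -2.7000e-03  2.6717e+00]
```

View pics/w5.png

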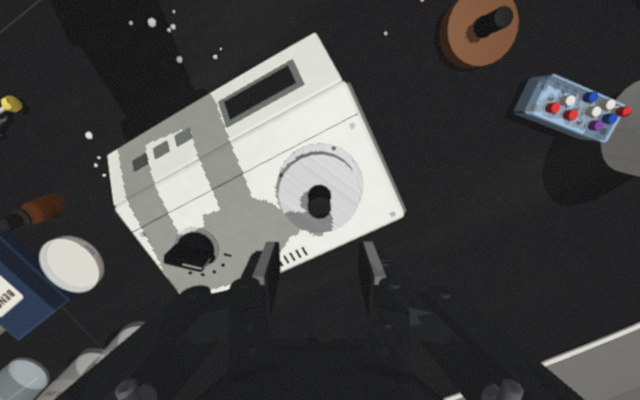

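The cap is seated: roof at 104.7 mm (104 mm expected), level, and about 1.3 mm off centre. The wrist view shows it at (318,190), released, with the knob at (192,250) still at home. Next I'm moving above the knob.

Scaled: -0.141 m / 0.6 = -0.235, -0.12 m / 0.6 = -0.2, 0.9 rad / 4 = 0.225.

Request:
step_hand(steps="0.045 -0.025 -0.05 0 0 0 0.045\n0.045 -0.05 -0.1 0 0 0 0.09\n0.045 -0.075 -0.15 0 0 0 0.135\n0.045 -0.1 -0.2 0 0 0 0.18\n0.045 -0.12 -0.235 0.0167 0 0 0.225")

```text
time: 9.8
ee_pos: [0.5928, -0.191, 0.2023]
tool_rot: [-3.14, -0.001, 1.765]
wrist_force: [0.8, -0.6, 0.9]
grip_width: 0.0449
grasp_force: 0.0
```

Request:
step_hand(steps="0.045 0 0 0 0 0 0.045\n0.045 0 0 0 0 0 0.09\n0.045 0 0 0 0 0 0.135\n0.045 0 0 0 0 0 0.18\n0.045 0 0 0 0 0 0.2275")

```text
time: 10.42
ee_pos: [0.5925, -0.1893, 0.2012]
tool_rot: [-3.137, 0.001, 0.858]
wrist_force: [-0.1, 0.8, 0.1]
grip_width: 0.0449
grasp_force: 0.0
```

Request:
step_hand(steps="0.045 0 0 0 0 0 0\n0.045 0 0 0 0 0 0")

```text
time: 10.68
ee_pos: [0.5929, -0.1895, 0.2025]
tool_rot: [-3.14, 0.001, 0.867]
wrist_force: [0.5, -0.6, -0.3]
grip_width: 0.0449
grasp_force: 0.0
```

```bash
python3 - <<'E'
from h import *
im,d,c=shot("wrist"); save("w6.png",im); S=cloud(d,c).reshape(-1,3)
k=np.array([.5925,-.1896]); m=(np.hypot(*(S[:,:2]-k).T)<.035)&(abs(S[:,2]-.108)<.004)
q=S[m][:,:2]; b=cv2.minAreaRect((q*1000).astype(np.float32)); print("knob",m.sum(),b,S[m].mean(0))
e,V=np.linalg.eigh(np.cov(q.T)); print("pca deg",np.degrees(np.arctan(V[1,1]/V[0,1])))
go([b[0][0]/1000,b[0][1]/1000,.0835],.853)
print(r.read_state()["q"].round(2))
E
```

```text
knob 571 ((592.7139282226562, -189.68272399902344), (41.39616012573242, 11.878957748413086), 49.076908111572266) [ 0.59310315 -0.18901207  0.10841288]
pca deg 47.79224252685233
delta [-0.0003  0.      0.1194] rot [-0.0015  0.0004  0.0134] at [ 0.5931 -0.1895  0.2029] [-3.1401e+00  4.0000e-04  8.6640e-01]
[-0.4   0.26  1.23  0.    1.65  0.3 ]
```

View pics/w6.png

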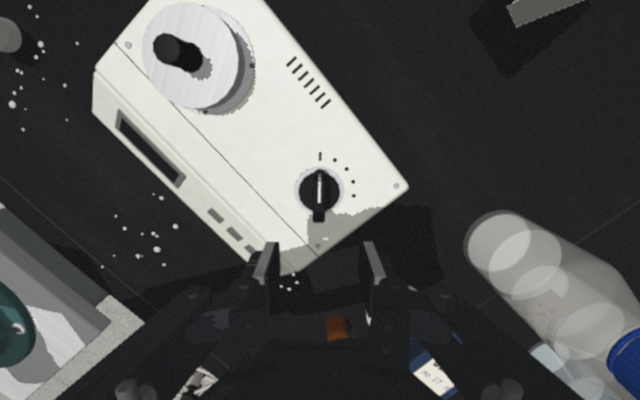

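The pointer, at (320,180), lies straight along the image column and points at the bar mark at (320,156). The gripper is aligned with it, so I'm descending and pinching the bar.

Scaled: 0.117 m / 0.6 = 0.195, 0.11 m / 0.6 = 0.1833, 0.01 rad / 4 = 0.0025.

Request:
step_hand(steps="0.035 0 0 0.0833 0 0 0.0025\n0.035 0 0 0.15 0 0 0.0025\n0.035 0 0 0.1833 0 0 0.0025\n0.035 0 0 0.195 0 0 0.0025\n0.035 0 0 0.195 0 0 0.0025")

```text
time: 11.35
ee_pos: [0.594, -0.1899, 0.0878]
tool_rot: [3.14, -0.001, 0.855]
wrist_force: [-1.0, -0.2, 0.8]
grip_width: 0.0351
grasp_force: 0.0
```

Request:
step_hand(steps="0 0 0 0 0 0 0\n0 0 0 0 0 0 0\n0 0 0 0 0 0 0\n0 0 0 0 0 0 0\n0 0 0 0 0 0 0", clamp_n=110)

```text
time: 11.98
ee_pos: [0.5931, -0.1889, 0.0894]
tool_rot: [-3.141, -0.001, 0.854]
wrist_force: [-4.4, 3.4, 6.0]
grip_width: 0.0094
grasp_force: 109.1
```

Scaled: 0.5 rad / 4 = 0.125.

Request:
step_hand(steps="0 0 0 0 0 0 0.025\n0 0 0 0 0 0 0.05\n0 0 0 0 0 0 0.075\n0 0 0 0 0 0 0.1\n0 0 0 0 0 0 0.125", clamp_n=120)

```text
time: 12.6
ee_pos: [0.5934, -0.1893, 0.0894]
tool_rot: [3.141, -0.001, 0.352]
wrist_force: [-2.6, 2.4, 5.6]
grip_width: 0.0088
grasp_force: 119.0
```

Request:
step_hand(steps="0 0 0 0 0 0 0.025\n0 0 0 0 0 0 0.05\n0 0 0 0 0 0 0.075\n0 0 0 0 0 0 0.1\n0 0 0 0 0 0 0.1")

```text
time: 13.22
ee_pos: [0.5935, -0.1898, 0.0894]
tool_rot: [3.141, -0.001, -0.044]
wrist_force: [-4.5, 1.2, 6.0]
grip_width: 0.0092
grasp_force: 119.1
```

```bash
python3 -c "
from station import r; s=r.read_state(); print(s['wrist_torque'],s['wrist_force'])"
```

```text
[0.21556834 0.69680863 0.39743009] [-4.54204079  1.16248474  5.9668451 ]
```

Scaled: 0.36 rad / 4 = 0.09.

Request:
step_hand(steps="0 0 0 0 0 0 0.025\n0 0 0 0 0 0 0.05\n0 0 0 0 0 0 0.075\n0 0 0 0 0 0 0.09\n0 0 0 0 0 0 0.09")

```text
time: 13.85
ee_pos: [0.5934, -0.1901, 0.0894]
tool_rot: [3.141, -0.002, -0.404]
wrist_force: [-4.3, 1.0, 5.5]
grip_width: 0.0089
grasp_force: 119.2
```

```bash
python3 - <<'E'
from h import *
s=r.read_state(); print(s['wrist_torque'],s['wrist_force'],s['tool_rot'])
im,d,c=shot("wrist"); S=cloud(d,c).reshape(-1,3)
save("w7.png",cv2.resize(im[100:320,180:460],None,fx=2.7,fy=2.7,interpolation=cv2.INTER_CUBIC))
k=np.array([.5927,-.1897]); m=(np.hypot(*(S[:,:2]-k).T)<.024)&(abs(S[:,2]-.107)<.003)
q=S[m][:,:2]; print("knob",m.sum(),cv2.minAreaRect((q*1000).astype(np.float32)))
im,d,c=shot("scene"); S=cloud(d,c).reshape(-1,3)
E
```

```text
[-5.12904226e-04  7.40449109e-01  2.91033998e-01] [-4.31624023  1.00434299  5.46607586] [ 3.14062163e+00 -1.66312545e-03 -4.03850467e-01]
knob 1657 ((593.5064086914062, -190.7990264892578), (35.677711486816406, 35.04001235961914), 19.82400894165039)
```

View pics/w7.png

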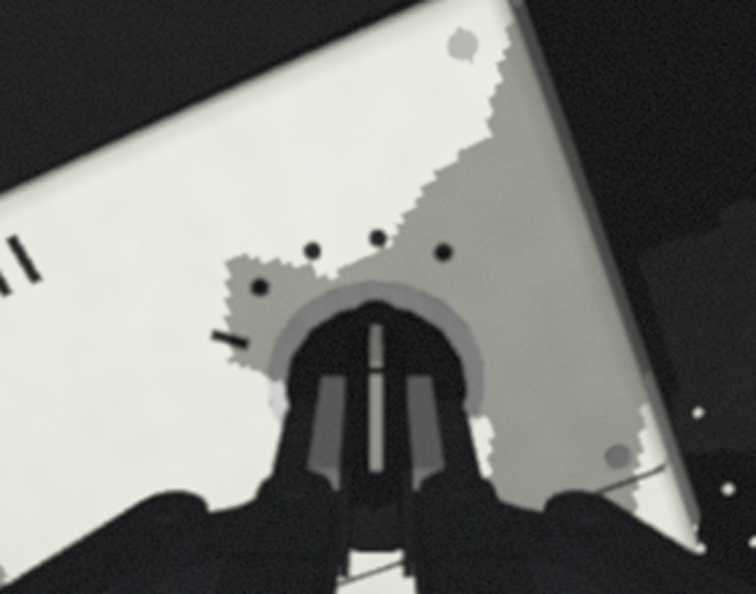

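The white line, at (376,400), points at the third dot, at (377,238). The torque of 0.29 N m matches the spring at the third stop. I'll let it settle, check the cap and hand in.

Request:
step_hand(steps="0 0 0 0 0 0 0\n0 0 0 0 0 0 0\n0 0 0 0 0 0 0\n0 0 0 0 0 0 0")

```text
time: 14.45
ee_pos: [0.5934, -0.1901, 0.0894]
tool_rot: [3.141, -0.002, -0.403]
wrist_force: [-4.3, 0.3, 6.6]
grip_width: 0.0093
grasp_force: 119.2
```

```bash
python3 - <<'E'
from h import *
im,d,c=shot("scene"); S=cloud(d,c).reshape(-1,3)
m=(np.hypot(*(S[:,:2]-[.592,-.031]).T)<.05)&(abs(S[:,2]-.104)<.006); print(m.sum(),cv2.minEnclosingCircle((S[m][:,:2]*1000).astype(np.float32)),S[m].mean(0))
if m.sum()>50 and abs(S[m][:,2].mean()-.104)<.004: print(r.close_job())
E
```

```text
334 ((589.8870849609375, -31.722917556762695), 41.11076354980469) [ 0.58513942 -0.03359166  0.10322609]
the job is handed in; nothing more can be done
None
```

The job is handed in: the light cap sits fully on the collar, released, and the gripper is holding the knob at the third dot, at 14.5 s of the 58 s allowed; no verdict came back from the judging.

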